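# Load the teapot lids into the kiln tray by clay

## Robot

A 6-joint arm with a two-finger parallel gripper is mounted at the origin on the work surface. World frame = base frame: x ahead of the robot, y to its left, z up, the work surface at z = 0. Lengths are in m, angles in rad, forces in N, time in s.
With the tool pointing down it reaches from about 0.25 to 0.725 m from the base axis. Payload 4 kg.
Tool frame: the origin (TCP) lies on the centre line of the jaws, within the pads' length; the fingertips stand 11 mm ahead of it and the grasp point (between the pads) lies 8 mm behind it; z points along the fingers, x is the direction in which the jaws open and shut, and the axes are right-handed (so a half turn about z gives the same grasp; the last joint's range is limited). The gripper opens to 85 mm and grips with 20 to 120 N. Pads are 22 mm wide; open, the fingers measure 114 mm over their backs; the gripper's body (76 mm by 85 mm) begins 54 mm behind the grasp point. The pads swing forward as they close: fully open they stand 13 mm farther back than shut.
Start: joints at [1.297, 0.241, 0.005, 1.335, 0, 1.571], TCP at [0.135, 0.481, 0.242] pointing down, gripper open.
Joint ranges: [-2.72, 2.72], [-1.05, 1.87], [-1.09, 1.28], [-1.99, 2.15], [-1.42, 1.44], [-3.14, 3.14]. Speed limits (rad/s): [2.79, 2.79, 3.14, 3.14, 3.14, 3.14].

## Interface

Orientations are given as a unit quaternion [x, y, z, w].
In Python, from workcell import bot, viewer, order gives the robot as it stands. The module is installed in compiled form; this text tells all that it offers.
- The arm moves only by the tool send_rows, never from a script. Its argument "increments" is a list that holds one entry, the list of rows, each a list of 4 numbers: the shift along the tool's x, y, z in m, then the turn about the tool's z in degrees. A call has exactly 8 rows; each row shifts and turns the pose as measured when the row begins, along the tool's axes as they then stand; what a row does not reach is not made up. A row lasts 1/10 s, in which the tool goes at most 50 mm and 8.59 degrees, less where a joint would pass 70% of its speed; a pose out of reach is approached as far as the arm can. A call is refused whole if a number of a shift passes 0.05 or a number of a turn 8.59, either way. A call with a gripper value outside its range is refused whole. "hand" is the closure, from -1 (fully open) to 1 (shut), so that 0 is half open, set as the call begins (left out, the last holds). The fingers move at their own pace and stop on an object; the grip force is fixed at half the most. Time passes only in rows, so rows that do not move let the fingers close, or fill a call up. It gives the time, the measured TCP pose, the force and the opening at its end, in the units of the state.
- bot.get_obs(): the state, without advancing time (a new reading comes with each control period).
- viewer.camera(name): name is "side" or "top"; returns a dict with "image" (480x640x3 uint8, red, green, blue), "range_z" (480x640 float32, m along the optical axis (not along the pixel's ray), 0 where there is no reading), "camera_matrix" (3x3 intrinsics, pixels), "eye" and "rotation" of the camera in the world. Camera axes: x right, y down, z forward; pixel columns grow to the right and rows downward; lengths in m; the calibration is good to about 2 mm. A picture is of the moment at which its call begins.
- order.job_done(): hands the job in, once; it reports no verdict.
The state is a dict: "clock": time; "joint_pos": joint angles; "joint_vel": joint speeds; "tau": joint torques, N m; "eef_pos": TCP position; "tool_rot": TCP orientation; "ft_force": force on the tool from outside, world axes, zero at the start; "ft_torque": the same for the moment, N m; "grip_width": finger opening in m.
Only numpy, scipy, OpenCV 4.12 (cv2) and the standard library are available. Lean on these libraries where they do the work, as an engineer would, in place of code of your own. Each camera call takes 0.05 s, during which the arm holds its last target.

## Task

The four teapot lids that already have their knob are ready for the kiln: put each one, knob up, into the compartment of the wooden tray whose round tile is of the same clay colour, sitting flat in the middle of that tile. The clay is brittle, so set each lid down without dropping it. The two lids that still have only a hole on top are not finished: leave them standing where they are.

Things in the scene. Friction and masses are not known exactly. Their poses are not given: they have to be found in the camera images.
- lid_red: finished teapot lid of orange-red clay, loose, about 80 g, upright. From the bottom: flange 46 mm diameter, 8 mm high; rim 62 mm diameter from 8 to 13 mm; low dome up to 22 mm; round knob in the middle from 22 to 41 mm, 20 mm diameter at its widest (30 to 36 mm up), 15 mm at its neck. Origin: centre of the flange's underside; z up through the knob; its yaw means nothing.
- lid_brown: finished teapot lid of dark brown clay, loose, about 80 g, upright. From the bottom: flange 46 mm diameter, 8 mm high; rim 62 mm diameter from 8 to 13 mm; low dome up to 22 mm; round knob in the middle from 22 to 41 mm, 20 mm diameter at its widest (30 to 36 mm up), 15 mm at its neck. Origin: centre of the flange's underside; z up through the knob; its yaw means nothing.
- lid_buff: finished teapot lid of sandy buff-yellow clay, loose, about 80 g, upright. From the bottom: flange 46 mm diameter, 8 mm high; rim 62 mm diameter from 8 to 13 mm; low dome up to 22 mm; round knob in the middle from 22 to 41 mm, 20 mm diameter at its widest (30 to 36 mm up), 15 mm at its neck. Origin: centre of the flange's underside; z up through the knob; its yaw means nothing.
- lid_bluegrey: finished teapot lid of blue-grey clay, loose, about 80 g, upright. From the bottom: flange 46 mm diameter, 8 mm high; rim 62 mm diameter from 8 to 13 mm; low dome up to 22 mm; round knob in the middle from 22 to 41 mm, 20 mm diameter at its widest (30 to 36 mm up), 15 mm at its neck. Origin: centre of the flange's underside; z up through the knob; its yaw means nothing.
- blank_red: unfinished teapot lid of orange-red clay: as the finished ones (flange 46 mm, rim 62 mm diameter) but without a knob, its flat top at 21 mm shows a dark round hole (18 mm) in a pale ring of slip (29 mm). Loose, to be left where it stands. Origin: centre of the underside; z up.
- blank_buff: unfinished teapot lid of sandy buff-yellow clay: as the finished ones (flange 46 mm, rim 62 mm diameter) but without a knob, its flat top at 21 mm shows a dark round hole (18 mm) in a pale ring of slip (29 mm). Loose, to be left where it stands. Origin: centre of the underside; z up.
- tile_red: round orange-red clay tile, 72 mm diameter, 4 mm thick, fixed in the middle of one compartment of the fixed wooden tray. Origin: centre of its underside, 6 mm above the bench (its top: 10 mm); x, y along the tray's walls. Tray: 186 mm square, 2 x 2 compartments 84 mm wide inside, centres 90 mm apart; walls 6 mm thick, tops 18 mm above the bench. Which compartment has which tile varies.
- tile_brown: round dark brown clay tile, 72 mm diameter, 4 mm thick, fixed in the middle of one compartment of the fixed wooden tray. Origin: centre of its underside, 6 mm above the bench (its top: 10 mm); x, y along the tray's walls. Tray: 186 mm square, 2 x 2 compartments 84 mm wide inside, centres 90 mm apart; walls 6 mm thick, tops 18 mm above the bench. Which compartment has which tile varies.
- tile_buff: round sandy buff-yellow clay tile, 72 mm diameter, 4 mm thick, fixed in the middle of one compartment of the fixed wooden tray. Origin: centre of its underside, 6 mm above the bench (its top: 10 mm); x, y along the tray's walls. Tray: 186 mm square, 2 x 2 compartments 84 mm wide inside, centres 90 mm apart; walls 6 mm thick, tops 18 mm above the bench. Which compartment has which tile varies.
- tile_bluegrey: round blue-grey clay tile, 72 mm diameter, 4 mm thick, fixed in the middle of one compartment of the fixed wooden tray. Origin: centre of its underside, 6 mm above the bench (its top: 10 mm); x, y along the tray's walls. Tray: 186 mm square, 2 x 2 compartments 84 mm wide inside, centres 90 mm apart; walls 6 mm thick, tops 18 mm above the bench. Which compartment has which tile varies.
Mind the look-alikes: they are no part of the job. What is shaped like the lid_brown but green or turquoise is not meant.

How it is judged:
By the outcome, as a careful person would: the job done as asked, in the order asked, and still so for the second after the job is handed in, with the robot touching nothing.
It also fails if it takes over 104 s, if anything falls off the work surface, if the arm or the gripper's body presses on something with over 40 N, if the wrist force passes 120 N, or if a joint passes its speed limit or range.

## Working session

There is one attempt and no reset: what is moved stays moved. The work goes in short steps, Python scripts to look and compute and a tool call to move; the robot and the scene stay as the last step left them, time stands still between calls to the robot, and variables do not carry over. Pictures are saved under pics/ and viewed, and the job is handed in when it is done.

Besides the shell and the picture viewer there is one more tool, called after ">>>" as a command line: name --argument value ..., lists and objects as JSON in quotes. send_rows: Moves the arm, as the interface text tells. Its arguments: {"type":"object","properties":{"increments":{"type":"array","items":{"type":"array","items":{"type":"array","items":{"type":"number"}}}},"hand":{"type":"number"}},"required":["increments"]}

```bash
mkdir -p pics && python3 - <<'E'
from workcell import bot, viewer, order
import cv2,numpy as np
for n in ["top","side"]:
    c=viewer.camera(n)
    cv2.imwrite(f"pics/{n}0.png",c["image"][:,:,::-1])
    np.savez(f"{n}0.npz",**c)
    print(n,c["camera_matrix"].tolist(),c["eye"],c["rotation"])
print(bot.get_obs())
E
```

```text
top [[536.5164480355469, 0.0, 315.7674723990786], [0.0, 536.5164480355469, 237.0871763682026], [0.0, 0.0, 1.0]] [ 0.3547735  -0.02220028  1.23303969] [-0.70339832  0.70921648 -0.02186825  0.04200667]
side [[532.7952443201331, 0.0, 324.61432082437386], [0.0, 532.7952443201331, 240.45263446614373], [0.0, 0.0, 1.0]] [ 0.34419815 -0.86279874  0.7537715 ] [ 0.90058523 -0.04769446  0.03168452 -0.43089161]
{'clock': 0.1, 'joint_pos': array([ 1.29701075e+00,  2.41386689e-01,  3.88101635e-03,  1.33520398e+00,
       -3.75809989e-05,  1.57078632e+00]), 'joint_vel': array([-0.00093477, -0.00274931,  0.00531239,  0.00066484, -0.00034471,
       -0.00025745]), 'tau': array([ 6.42385512e-04, -3.73137546e+01,  2.53010184e+01,  1.08562305e-02,
        6.45290243e-05,  5.64545701e-06]), 'eef_pos': array([0.13505463, 0.48085811, 0.24148588]), 'tool_rot': array([ 7.96984039e-01,  6.03999608e-01, -7.51101017e-04,  5.92791812e-04]), 'ft_force': array([-0.12879957,  1.284887  , -0.08464987]), 'ft_torque': array([ 0.03476358, -0.00955152, -0.05102446]), 'grip_width': 0.08514178661903131}
```

View pics/top0.png

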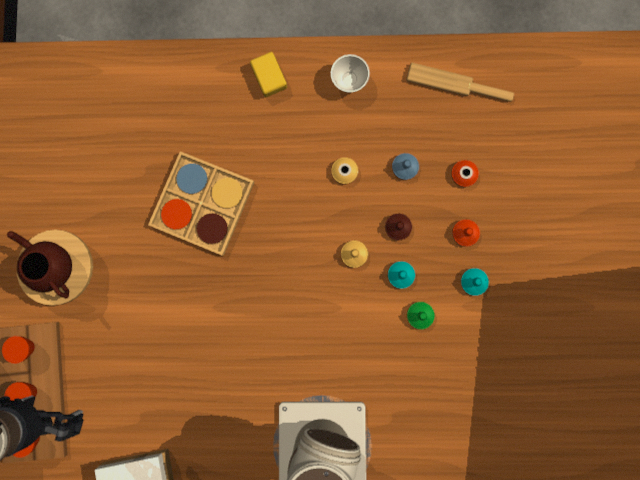

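View pics/side0.png

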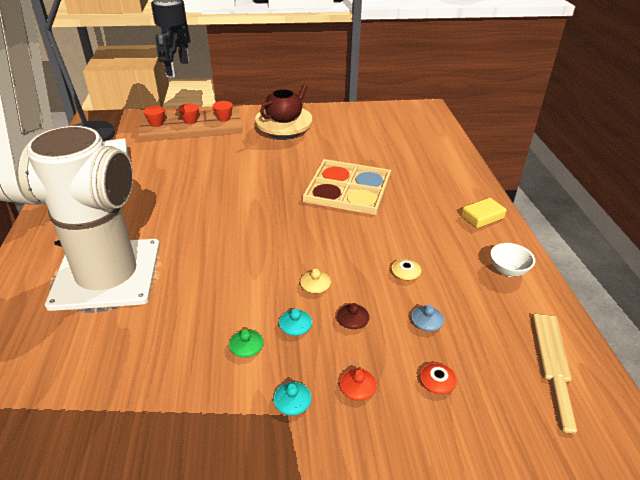

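```bash
cat > h.py <<'E'
import numpy as np,cv2
from scipy.spatial.transform import Rotation as R
def ray(c,uv,z):
    K=c["camera_matrix"];q=c["rotation"];M=R.from_quat(q).as_matrix()
    d=M@(np.linalg.inv(K)@np.array([uv[0],uv[1],1.]))
    e=c["eye"];return e+d*(z-e[2])/d[2]
def proj(c,p):
    M=R.from_quat(c["rotation"]).as_matrix();x=c["camera_matrix"]@(M.T@(np.array(p)-c["eye"]));return x[:2]/x[2]
def cloud(c):
    K=c["camera_matrix"];M=R.from_quat(c["rotation"]).as_matrix()
    v,u=np.mgrid[0:480,0:640];Z=c["range_z"]
    P=np.stack([(u-K[0,2])/K[0,0]*Z,(v-K[1,2])/K[1,1]*Z,Z],-1)
    return P@M.T+c["eye"]
E
python3 - <<'E'
from h import *
t=dict(np.load("top0.npz"));s=dict(np.load("side0.npz"))
P=cloud(t)
print("table z",np.median(P[300:400,150:250,2]))
Q=cloud(s);print(np.median(Q[220:260,180:240,2]))
hs=cv2.cvtColor(t["image"],cv2.COLOR_RGB2HSV)
seeds={"red":(466,233),"brown":(398,226),"buff":(354,254),"bg":(405,166),"bred":(465,173),"bbuff":(344,170)}
for n,(u,v) in seeds.items():
    # height mask
    w=slice(v-22,v+23),slice(u-22,u+23)
    m=(P[w][...,2]>0.007).astype(np.uint8)
    k,l,st,ce=cv2.connectedComponentsWithStats(m)
    i=l[22,22]; mm=(l==i).astype(np.uint8)
    cn=max(cv2.findContours(mm,0,1)[0],key=cv2.contourArea)
    (cx,cy),r=cv2.minEnclosingCircle(cn)
    c=ce[i]+[u-22,v-22]
    kn=(l==i)&(P[w][...,2]>0.028)
    print(n,st[i][4],c.round(2),(cx+u-22,cy+v-22,r),"rim",ray(t,c,.011)[:2].round(4),ray(t,(cx+u-22,cy+v-22),.011)[:2].round(4),"knob",P[w][kn].mean(0).round(4) if kn.any() else None,kn.sum())
big=cv2.resize(t["image"][140:265,140:265],(800,600)[::-1] if 0 else (600,600),interpolation=cv2.INTER_CUBIC)
cv2.imwrite("pics/tray0.png",big[:,:,::-1])
big=cv2.resize(t["image"][140:340,320:500],None,fx=3,fy=3,interpolation=cv2.INTER_CUBIC)
cv2.imwrite("pics/lids0.png",big[:,:,::-1])
E
```

```text
table z -0.00046345791228386
0.0002131544777604355
red 583 [465.49 232.81] (465.5344829559326, 232.67241287231445, 13.665304183959961) rim [ 0.4722 -0.328 ] [ 0.4725 -0.3281] knob [ 0.4716 -0.3267  0.0386] 67
brown 574 [397.9  226.76] (397.86000061035156, 226.86000061035156, 13.510066986083984) rim [ 0.4876 -0.1754] [ 0.4873 -0.1753] knob [ 0.4827 -0.1698  0.0759] 65
buff 574 [353.71 253.98] (353.6923084259033, 253.94871711730957, 13.464958190917969) rim [ 0.4262 -0.0739] [ 0.4263 -0.0738] knob [ 0.425  -0.0727  0.0579] 64
bg 561 [404.84 166.43] (404.5, 166.5, 13.729630470275879) rim [ 0.6272 -0.1942] [ 0.627  -0.1934] knob [ 0.6144 -0.1858  0.091 ] 69
bred 560 [464.43 173.35] (464.5, 173.3571434020996, 13.599695205688477) rim [ 0.6092 -0.3299] [ 0.6092 -0.3301] knob [ 0.3548 -0.0222  1.233 ] 2
bbuff 557 [344.06 170.57] (344.39719581604004, 170.61215019226074, 13.60843276977539) rim [ 0.6194 -0.0542] [ 0.6193 -0.055 ] knob [ 0.4922 -0.0351  0.6309] 4
```

View pics/tray0.png

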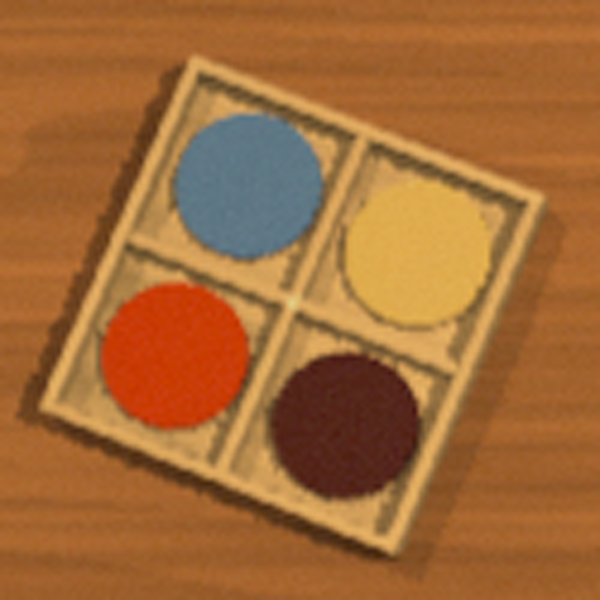

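View pics/lids0.png

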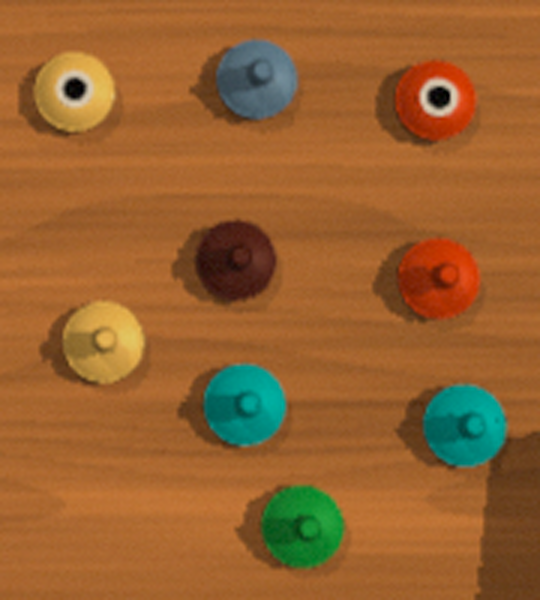

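```bash
python3 - <<'E'
from h import *
t=dict(np.load("top0.npz"));s=dict(np.load("side0.npz"))
def seg(c,uv,rad,z,tol=40):
    im=c["image"].astype(int);u,v=map(int,uv)
    ref=np.median(im[v-2:v+3,u-2:u+3].reshape(-1,3),0)
    m=(np.abs(im-ref).sum(-1)<tol).astype(np.uint8)
    w=np.zeros_like(m);w[v-rad:v+rad+1,u-rad:u+rad+1]=1;m*=w
    k,l,st,ce=cv2.connectedComponentsWithStats(m,connectivity=4);i=l[v,u]
    mm=(l==i).astype(np.uint8);cn=max(cv2.findContours(mm,0,1)[0],key=cv2.contourArea)
    h=cv2.convexHull(cn);M=cv2.moments(h)
    c2=np.array([M["m10"]/M["m00"],M["m01"]/M["m00"]])
    return c2.round(2),st[i][4],ray(c,c2,z)[:2].round(4)
T={"bg":(191.7,179),"buff":(226.9,192.9),"red":(176.5,214.2),"brown":(211.9,228.8)}
S={"bg":(369,180),"buff":(362,198),"red":(336,174),"brown":(327,191)}
A={};B={}
for n in T:
    a=seg(t,T[n],19,.01,90);b=seg(s,S[n],19,.01,90);A[n]=a[2];B[n]=b[2]
    print(n,a,b)
for X in (A,B):
    c=sum(X.values())/4;e=(X["buff"]-X["bg"]+X["brown"]-X["red"])/2;f=(X["red"]-X["bg"]+X["brown"]-X["buff"])/2
    print("centre",c,"spacing",np.linalg.norm(e),np.linalg.norm(f),np.degrees(np.arctan2(e[1],e[0])),np.degrees(np.arctan2(f[1],f[0])))
    for n,se,sf in (("bg",-1,-1),("buff",1,-1),("red",-1,1),("brown",1,1)):print(n,(c+.5*(se*e+sf*f)).round(4))
# knobs, side-view lids: knob top reproj
Q=cloud(s)
for n,p in {"red":(.472,-.328),"brown":(.4875,-.1752),"buff":(.4262,-.0739),"bg":(.627,-.194)}.items():
    for c,C in ((t,cloud(t)),(s,Q)):
        d=np.hypot(C[...,0]-p[0],C[...,1]-p[1])<.04
        m=d&(C[...,2]>.006)&(C[...,2]<.03); k=d&(C[...,2]>.027)&(C[...,2]<.05)
        print(n,"body bbox mid",((C[m].max(0)+C[m].min(0))/2)[:2].round(4),"knob med",np.median(C[k],0).round(4),C[k][:,2].max().round(4),k.sum())
E
```

```text
bg (array([191.27, 178.07]), np.int32(739), array([0.6065, 0.3014])) (array([369.31, 178.76]), np.int32(301), array([0.6059, 0.299 ]))
buff (array([224.44, 193.23]), np.int32(999), array([0.5699, 0.2234])) (array([361.19, 196.04]), np.int32(999), array([0.5714, 0.2216]))
red (array([175.98, 213.58]), np.int32(733), array([0.5235, 0.3359])) (array([335.79, 173.34]), np.int32(293), array([0.5222, 0.3332]))
brown (array([211.59, 228.47]), np.int32(745), array([0.488 , 0.2525])) (array([326.75, 191.15]), np.int32(320), array([0.4885, 0.251 ]))
centre [0.546975 0.2783  ] spacing 0.08838604245015161 0.08836991852434857 -114.07109083899955 158.90895675922516
bg [0.6062 0.3027]
buff [0.5702 0.222 ]
red [0.5238 0.3346]
brown [0.4877 0.2538]
centre [0.547  0.2762] spacing 0.08678047015313986 0.0891635015014552 -113.13790503829414 159.10550898229866
bg [0.6057 0.3002]
buff [0.5716 0.2204]
red [0.5224 0.332 ]
brown [0.4883 0.2522]
red body bbox mid [ 0.4731 -0.3263] knob med [ 0.4711 -0.3265  0.0388] 0.0459 67
red body bbox mid [ 0.4725 -0.3314] knob med [ 0.4717 -0.3346  0.0376] 0.0424 121
brown body bbox mid [ 0.487  -0.1754] knob med [ 0.4864 -0.1745  0.0393] 0.045 63
brown body bbox mid [ 0.4872 -0.1781] knob med [ 0.4861 -0.1821  0.0377] 0.0437 92
buff body bbox mid [ 0.4218 -0.0746] knob med [ 0.4265 -0.0734  0.0393] 0.0469 63
buff body bbox mid [ 0.4261 -0.079 ] knob med [ 0.4254 -0.0818  0.0374] 0.0427 79
bg body bbox mid [ 0.632  -0.1935] knob med [ 0.6257 -0.193   0.0393] 0.0464 68
bg body bbox mid [ 0.6269 -0.1963] knob med [ 0.6253 -0.2004  0.0378] 0.044 93
```

>>> send_rows --increments '[[[0,0,0,-7.85],[0,0,0,-7.85],[-0.04,0.021,0,0],[-0.04,0.021,0,0],[-0.04,0.021,0,0],[-0.04,0.021,0,0],[-0.04,0.021,0,0],[-0.04,0.021,0,0]]]' --hand 0

```text
clock: 0.9
eef_pos: [0.265, 0.2377, 0.2374]
tool_rot: [0.698, 0.716, -0.004, 0.002]
ft_force: [1.6, 0.3, 0.5]
grip_width: 0.0429
```

>>> send_rows --increments '[[[-0.04,0.02,0.01,0.7],[-0.04,0.02,0.01,0.7],[-0.04,0.02,0.015,0],[-0.04,0.02,0.015,0],[-0.04,0.02,0.02,0],[-0.04,0.02,0.02,0],[-0.04,0.02,0.015,0],[-0.03,0.02,0.01,0]]]'

```text
clock: 1.7
eef_pos: [0.4297, -0.085, 0.1223]
tool_rot: [0.708, 0.706, -0.0, 0.003]
ft_force: [0.3, 1.3, 0.4]
grip_width: 0.0426
```

```bash
cat > d.py <<'E'
import sys
from h import *
from workcell import bot
def delta(x,y,z,yaw=None):
    o=bot.get_obs();M=R.from_quat(o["tool_rot"]).as_matrix();p=o["eef_pos"]
    d=M.T@(np.array([x,y,z])-p)
    print("clock",round(o["clock"],2),"pos",p.round(4),"delta tool",d.round(4),"yaw",np.degrees(np.arctan2(M[1,0],M[0,0])).round(2),"tilt",(M[:,2]).round(3),"F",o["ft_force"].round(2),"w",round(o["grip_width"],4),"j",o["joint_pos"].round(2))
if __name__=="__main__": delta(*map(float,sys.argv[1:4]))
E
python3 d.py .426 -.0755 .035
```

```text
clock 1.7 pos [ 0.4297 -0.085   0.1223] delta tool [ 0.0098 -0.004   0.0872] yaw 89.88 tilt [ 0.003 -0.004 -1.   ] F [0.32 1.3  0.4 ] w 0.0426 j [-0.19  0.21 -0.36  0.99 -0.   -0.19]
```

>>> send_rows --increments '[[[0.0098,-0.004,0.01,0],[0,0,0.02,0],[0,0,0.02,0],[0,0,0.02,0],[0,0,0.01,0],[0,0,0,0],[0,0,0,0],[0,0,0,0]]]'

```text
clock: 2.5
eef_pos: [0.427, -0.0813, 0.0369]
tool_rot: [0.712, 0.702, -0.002, 0.001]
ft_force: [0.1, -0.0, 0.8]
grip_width: 0.0425
```

```bash
python3 d.py .426 -.0755 .035; python3 - <<'E'
from h import *
from workcell import viewer
o=[]
for n in ("top","side"):
    c=viewer.camera(n); u,v=proj(c,(.426,-.0755,.035)).astype(int)
    o.append(cv2.resize(c["image"][v-35:v+35,u-35:u+35],(400,400),interpolation=cv2.INTER_CUBIC))
cv2.imwrite("pics/g1.png",np.hstack(o)[:,:,::-1])
E
```

```text
clock 2.5 pos [ 0.427  -0.0813  0.0369] delta tool [ 0.0058 -0.001   0.0018] yaw 89.21 tilt [-0.    -0.004 -1.   ] F [ 0.05 -0.02  0.76] w 0.0425 j [-0.19  0.33 -0.48  0.76 -0.   -0.17]
```

View pics/g1.png

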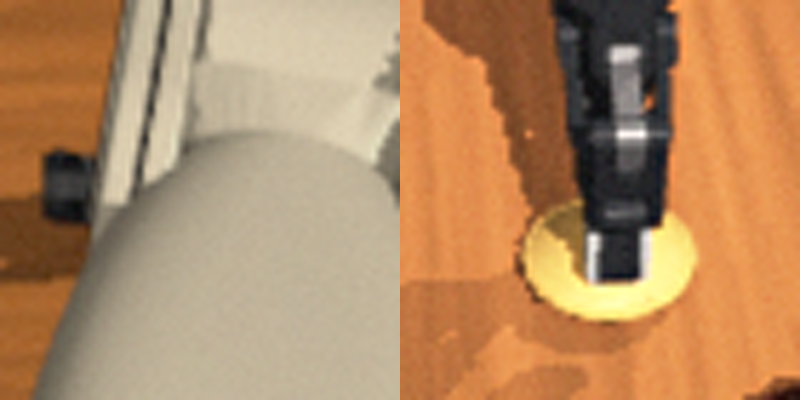

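>>> send_rows --increments '[[[0.0058,-0.001,0.001,0.5],[0,0,0.001,0],[0,0,0,0],[0,0,0,0],[0,0,0,0],[0,0,0,0],[0,0,0,0],[0,0,0,0]]]'

```text
clock: 3.4
eef_pos: [0.4278, -0.0751, 0.0367]
tool_rot: [0.715, 0.699, -0.0, 0.003]
ft_force: [0.6, 0.4, -0.8]
grip_width: 0.0429
```

>>> send_rows --increments '[[[0,0,0,0],[0,0,0,0],[0,0,0,0],[0,0,0,0],[0,0,0,0],[0,0,0,0],[0,0,0,0],[0,0,0,0]]]' --hand 1

```text
clock: 4.2
eef_pos: [0.4278, -0.0752, 0.0369]
tool_rot: [0.715, 0.699, -0.0, 0.003]
ft_force: [0.4, 0.2, 0.9]
grip_width: 0.0165
```

```bash
python3 d.py .426 -.0755 .035; python3 - <<'E'
from h import *
from workcell import viewer
o=[]
for n in ("side",):
    c=viewer.camera(n); u,v=proj(c,(.426,-.0755,.035)).astype(int)
    o.append(cv2.resize(c["image"][v-35:v+35,u-35:u+35],(500,500),interpolation=cv2.INTER_CUBIC))
cv2.imwrite("pics/g2.png",np.hstack(o)[:,:,::-1])
E
```

```text
clock 4.2 pos [ 0.4278 -0.0752  0.0369] delta tool [-0.0004 -0.0018  0.0019] yaw 88.69 tilt [ 0.005 -0.005 -1.   ] F [0.36 0.21 0.9 ] w 0.0165 j [-0.17  0.32 -0.49  0.76 -0.   -0.15]
```

View pics/g2.png

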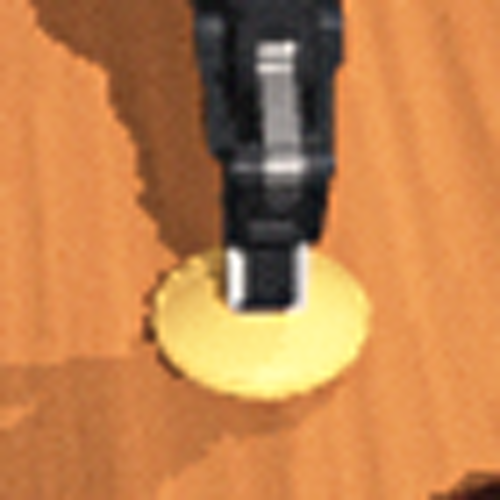

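```bash
python3 - <<'E'
from h import *
s=dict(np.load("side0.npz"))
u,v=proj(s,(.426,-.0755,.035)).astype(int)
p=(u+2.1,v+7.7)
e=s["eye"]; a=ray(s,p,0); d=a-e
for y in (-.083,-.088,-.093,-.098):
    k=(y-e[1])/d[1]; print(y,(e+k*d).round(4))
E
```

```text
-0.083 [ 0.4276 -0.083   0.0217]
-0.088 [ 0.4271 -0.088   0.0264]
-0.093 [ 0.4266 -0.093   0.0311]
-0.098 [ 0.426  -0.098   0.0358]
```

>>> send_rows --increments '[[[0,0,0,0],[0,0,0,0],[0,0,0,0],[0,0,0.003,0.5],[0,-0.001,0.003,0],[0,0,0.003,0],[0,0,0,0],[0,0,0,0]]]' --hand 0

```text
clock: 5.05
eef_pos: [0.4271, -0.0753, 0.0269]
tool_rot: [0.719, 0.696, -0.0, 0.004]
ft_force: [0.2, 0.6, 1.8]
grip_width: 0.0433
```

>>> send_rows --increments '[[[0,0,-0.004,-1],[0,0,-0.002,0],[0,0,0,0],[0,0,0,0],[0,0,0,0],[0,0,0,0],[0,0,0,0],[0,0,0,0]]]'

```text
clock: 5.85
eef_pos: [0.4268, -0.0752, 0.0336]
tool_rot: [0.712, 0.702, -0.0, 0.004]
ft_force: [-1.1, 0.2, 0.2]
grip_width: 0.043
```

>>> send_rows --increments '[[[0,0,0,0],[0,0,0,0],[0,0,0,0],[0,0,0,0],[0,0,0,0],[0,0,0,0],[0,0,0,0],[0,0,0,0]]]' --hand 1

```text
clock: 6.65
eef_pos: [0.4267, -0.0753, 0.0337]
tool_rot: [0.712, 0.702, -0.0, 0.004]
ft_force: [0.1, 0.9, 2.3]
grip_width: 0.0166
```

```bash
python3 d.py .426 -.0755 .035
```

```text
clock 6.65 pos [ 0.4267 -0.0753  0.0337] delta tool [-0.0002 -0.0007 -0.0013] yaw 89.23 tilt [ 0.005 -0.006 -1.   ] F [0.14 0.91 2.27] w 0.0166 j [-0.17  0.33 -0.49  0.75 -0.   -0.16]
```

>>> send_rows --increments '[[[0,0,-0.01,0],[0,0,-0.02,0],[0,0,-0.03,0],[0,0,-0.02,0],[0,0,0,0],[0,0,0,0],[0,0,0,0],[0,0,0,0]]]'

```text
clock: 7.45
eef_pos: [0.424, -0.0743, 0.1161]
tool_rot: [0.712, 0.702, -0.002, 0.001]
ft_force: [0.7, 0.4, -1.2]
grip_width: 0.0165
```

```bash
python3 d.py .571 .218 .12; python3 - <<'E'
from h import *
from workcell import viewer,bot
o=[]
p=bot.get_obs()["eef_pos"]
for n in ("side",):
    c=viewer.camera(n); u,v=proj(c,p).astype(int)
    o.append(cv2.resize(c["image"][v-45:v+45,u-45:u+45],(500,500),interpolation=cv2.INTER_CUBIC))
cv2.imwrite("pics/g3.png",np.hstack(o)[:,:,::-1])
E
```

```text
clock 7.45 pos [ 0.424  -0.0743  0.1161] delta tool [ 0.2942  0.1431 -0.0053] yaw 89.23 tilt [-0.    -0.005 -1.   ] F [ 0.74  0.37 -1.19] w 0.0165 j [-0.17  0.21 -0.39  0.97 -0.   -0.16]
```

View pics/g3.png

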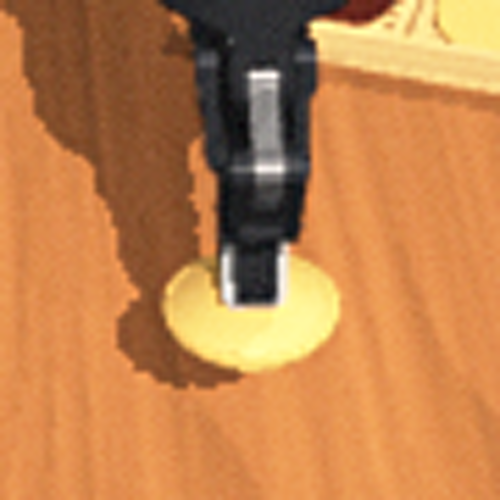

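>>> send_rows --increments '[[[0.03,0.013,0,0],[0.04,0.02,0,0],[0.04,0.02,0,0],[0.04,0.02,0,0],[0.04,0.02,0,0],[0.04,0.02,0,0],[0.04,0.02,0,0],[0.01,0.008,0,0]]]'

```text
clock: 8.3
eef_pos: [0.5695, 0.2108, 0.1042]
tool_rot: [0.715, 0.699, -0.008, -0.002]
ft_force: [-0.2, -0.8, -1.1]
grip_width: 0.0166
```

```bash
python3 d.py .571 .2168 .0437
```

```text
clock 8.3 pos [0.5695 0.2108 0.1042] delta tool [0.0065 0.0023 0.0604] yaw 88.76 tilt [-0.015 -0.008 -1.   ] F [-0.16 -0.78 -1.15] w 0.0166 j [ 0.36  0.55  0.1   1.14 -0.    0.38]
```

>>> send_rows --increments '[[[0.005,0.002,0.01,0],[0.001,0,0.015,0],[0,0,0.015,0],[0,0,0.008,0],[0,0,0,0],[0,0,0,0],[0,0,0,0],[0,0,0,0]]]'

```text
clock: 9.1
eef_pos: [0.567, 0.2152, 0.0469]
tool_rot: [0.715, 0.699, -0.013, -0.005]
ft_force: [0.5, -0.1, -0.9]
grip_width: 0.0164
```

```bash
python3 d.py .571 .2168 .0437; python3 - <<'E'
from h import *
from workcell import viewer,bot
o=[]
p=bot.get_obs()["eef_pos"]
for n in ("top","side",):
    c=viewer.camera(n); u,v=proj(c,p).astype(int)
    o.append(cv2.resize(c["image"][v-45:v+45,u-45:u+45],(400,400),interpolation=cv2.INTER_CUBIC))
cv2.imwrite("pics/p1.png",np.hstack(o)[:,:,::-1])
E
```

```text
clock 9.1 pos [0.567  0.2152 0.0469] delta tool [0.0018 0.004  0.003 ] yaw 88.78 tilt [-0.026 -0.012 -1.   ] F [ 0.46 -0.14 -0.87] w 0.0164 j [ 0.36  0.61  0.04  1.03 -0.    0.39]
```

View pics/p1.png

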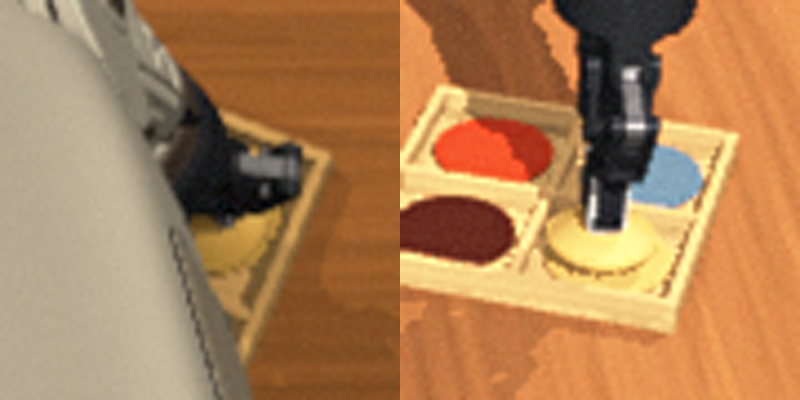

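>>> send_rows --increments '[[[0.002,0.004,0,0],[0,0.002,0,0],[0,0,0,0],[0,0,0,0],[0,0,0,0],[0,0,0,0],[0,0,0,0],[0,0,0,0]]]'

```text
clock: 10.0
eef_pos: [0.5747, 0.2179, 0.0482]
tool_rot: [0.714, 0.7, -0.012, -0.004]
ft_force: [0.2, -0.7, -0.4]
grip_width: 0.0169
```

```bash
python3 d.py .5715 .2168 .0437
```

```text
clock 10.0 pos [0.5747 0.2179 0.0482] delta tool [-0.0011 -0.0031  0.0046] yaw 88.8 tilt [-0.022 -0.011 -1.   ] F [ 0.23 -0.72 -0.39] w 0.0169 j [ 0.36  0.62  0.07  1.04 -0.    0.38]
```

>>> send_rows --increments '[[[-0.001,-0.0025,0.001,0],[0,0,0,0],[0,0,0,0],[0,0,0.001,0],[0,0,0,0],[0,0,0,0],[0,0,0,0],[0,0,0,0]]]'

```text
clock: 10.8
eef_pos: [0.5717, 0.2168, 0.046]
tool_rot: [0.714, 0.7, -0.012, -0.004]
ft_force: [-0.0, 0.7, -1.3]
grip_width: 0.0168
```

```bash
python3 d.py .5715 .2168 .0437
```

```text
clock 10.8 pos [0.5717 0.2168 0.046 ] delta tool [ 0.0001 -0.0002  0.0023] yaw 88.8 tilt [-0.023 -0.011 -1.   ] F [-0.03  0.67 -1.34] w 0.0168 j [ 0.36  0.62  0.06  1.03 -0.    0.38]
```

>>> send_rows --increments '[[[0,0,0.0015,0],[0,0,0,0],[0,0,0,0],[0,0,0.001,0],[0,0,0,0],[0,0,0,0],[0,0,0,0],[0,0,0,0]]]'

```text
clock: 11.6
eef_pos: [0.5716, 0.2167, 0.0443]
tool_rot: [0.714, 0.7, -0.012, -0.004]
ft_force: [-0.5, -0.0, 0.0]
grip_width: 0.017
```

```bash
python3 d.py .5715 .2168 .0437
```

```text
clock 11.6 pos [0.5716 0.2167 0.0443] delta tool [ 0.0001 -0.0001  0.0006] yaw 88.8 tilt [-0.023 -0.011 -1.   ] F [-0.49 -0.02  0.01] w 0.017 j [ 0.36  0.62  0.05  1.03 -0.    0.38]
```

>>> send_rows --increments '[[[0,0,0.001,0],[0,0,0,0],[0,0,0,0],[0,0,0.001,0],[0,0,0,0],[0,0,0,0],[0,0,0,0],[0,0,0,0]]]'

```text
clock: 12.4
eef_pos: [0.5713, 0.2166, 0.044]
tool_rot: [0.714, 0.7, -0.012, -0.004]
ft_force: [-0.4, -0.1, 1.6]
grip_width: 0.0165
```

```bash
python3 d.py .5715 .2168 .0437
```

```text
clock 12.4 pos [0.5713 0.2166 0.044 ] delta tool [0.0002 0.0002 0.0003] yaw 88.8 tilt [-0.022 -0.011 -1.   ] F [-0.38 -0.11  1.62] w 0.0165 j [ 0.36  0.62  0.05  1.03 -0.    0.38]
```

>>> send_rows --increments '[[[0,0,0,0],[0,0,0,0],[0,0,0,0],[0,0,0,0],[0,0,0,0],[0,0,0,0],[0,0,0,0],[0,0,0,0]]]' --hand 0

```text
clock: 13.2
eef_pos: [0.5715, 0.2167, 0.0429]
tool_rot: [0.714, 0.7, -0.012, -0.004]
ft_force: [0.7, 0.1, 0.2]
grip_width: 0.0423
```

>>> send_rows --increments '[[[0,0,-0.015,0],[0,0,-0.03,0],[0,0,-0.03,0],[-0.04,0,-0.02,0],[-0.045,-0.01,0,0],[-0.045,-0.01,0,0],[-0.045,-0.01,0,0],[-0.045,-0.01,0,0]]]'

```text
clock: 14.0
eef_pos: [0.531, -0.002, 0.145]
tool_rot: [0.71, 0.704, -0.01, -0.002]
ft_force: [1.3, -0.7, -0.5]
grip_width: 0.0426
```

```bash
python3 d.py .4865 -.1765 .0337
```

```text
clock 14.0 pos [ 0.531 -0.002  0.145] delta tool [-0.1736 -0.0411  0.114 ] yaw 89.54 tilt [-0.018 -0.011 -1.   ] F [ 1.26 -0.73 -0.5 ] w 0.0426 j [ 0.    0.38 -0.07  1.15 -0.01  0.01]
```

>>> send_rows --increments '[[[-0.035,-0.008,0.01,0],[-0.035,-0.008,0.02,0],[-0.035,-0.008,0.02,0],[-0.035,-0.008,0.02,0],[-0.03,-0.006,0.01,0],[0,0,0,0],[0,0,0,0],[0,0,0,0]]]'

```text
clock: 14.8
eef_pos: [0.4881, -0.1846, 0.0684]
tool_rot: [0.713, 0.701, -0.008, 0.001]
ft_force: [0.5, 0.4, -0.4]
grip_width: 0.0423
```

```bash
python3 d.py .4873 -.1768 .0337; python3 - <<'E'
from h import *
from workcell import viewer,bot
o=[]
p=(.571,.217,.01)
for n in ("top","side",):
    c=viewer.camera(n); u,v=proj(c,p).astype(int)
    np.savez(f"{n}1.npz",**c)
    print(u,v)
    o.append(cv2.resize(c["image"][v-30:v+30,u-30:u+30],(400,400),interpolation=cv2.INTER_CUBIC))
cv2.imwrite("pics/p2.png",np.hstack(o)[:,:,::-1])
E
```

```text
clock 14.8 pos [ 0.4881 -0.1846  0.0684] delta tool [ 0.0082 -0.0006  0.0346] yaw 89.0 tilt [-0.01  -0.012 -1.   ] F [ 0.51  0.4  -0.42] w 0.0423 j [-0.35  0.43 -0.21  0.94 -0.02 -0.34]
227 192
361 197
```

View pics/p2.png

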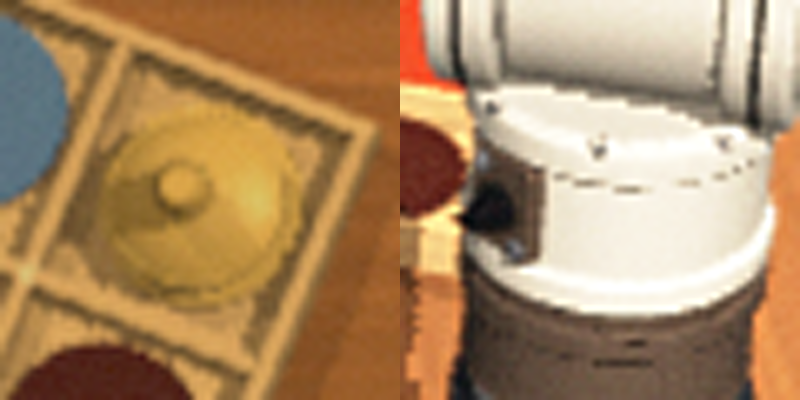

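```bash
cat > m.py <<'E'
from h import *
def lid(c,p,base):
    C=cloud(c); d=np.hypot(C[...,0]-p[0],C[...,1]-p[1])<.042
    m=(d&(C[...,2]>base+.0065)&(C[...,2]<base+.06)).astype(np.uint8)
    k,l,st,ce=cv2.connectedComponentsWithStats(m);i=1+np.argmax(st[1:,4])
    r1=ray(c,ce[i],base+.011)[:2]
    K=d&(C[...,2]>base+.028)&(C[...,2]<base+.06)
    u=np.argwhere(K).mean(0)[::-1]; 
    return st[i][4],r1.round(4),ray(c,u,base+.035)[:2].round(4)
if __name__=="__main__":
    t=dict(np.load("top0.npz"))
    for n,p in {"red":(.472,-.328),"brown":(.4875,-.1752),"buff":(.4262,-.0739),"bg":(.627,-.194)}.items(): print(n,lid(t,p,0))
    t=dict(np.load("top1.npz")); print(lid(t,(.571,.218),.010))
E
python3 m.py
```

```text
red (np.int32(584), array([ 0.4721, -0.328 ]), array([ 0.4719, -0.3276]))
brown (np.int32(573), array([ 0.4876, -0.1754]), array([ 0.4873, -0.1751]))
buff (np.int32(573), array([ 0.4262, -0.0739]), array([ 0.4263, -0.0737]))
bg (np.int32(559), array([ 0.6272, -0.1941]), array([ 0.6271, -0.1939]))
(np.int32(558), array([0.5705, 0.2184]), array([0.5706, 0.2179]))
```

>>> send_rows --increments '[[[0.007,-0.0005,0.01,0],[0.001,0,0.012,0],[0,0,0.008,0],[0,0,0,0],[0,0,0,0],[0,0,0,0],[0,0,0,0],[0,0,0,0]]]'

```text
clock: 15.7
eef_pos: [0.4892, -0.1726, 0.0365]
tool_rot: [0.711, 0.703, -0.007, 0.002]
ft_force: [0.6, -0.0, 0.5]
grip_width: 0.0429
```

```bash
python3 d.py .4873 -.1768 .0337
```

```text
clock 15.7 pos [ 0.4892 -0.1726  0.0365] delta tool [-0.0041 -0.0018  0.0028] yaw 89.42 tilt [-0.008 -0.013 -1.   ] F [ 0.58 -0.03  0.52] w 0.0429 j [-0.33  0.46 -0.26  0.86 -0.01 -0.32]
```

>>> send_rows --increments '[[[-0.0035,-0.0015,0.0015,0],[0,0,0.0005,0],[0,0,0,0],[0,0,0,0],[0,0,0,0],[0,0,0,0],[0,0,0,0],[0,0,0,0]]]'

```text
clock: 16.5
eef_pos: [0.488, -0.1772, 0.0352]
tool_rot: [0.711, 0.703, -0.007, 0.003]
ft_force: [0.7, 0.2, -0.0]
grip_width: 0.0426
```

>>> send_rows --increments '[[[0,0,0,0],[0,0,0,0],[0,0,0,0],[0,0,0,0],[0,0,0,0],[0,0,0,0],[0,0,0,0],[0,0,0,0]]]' --hand 1

```text
clock: 17.3
eef_pos: [0.4881, -0.1772, 0.0354]
tool_rot: [0.711, 0.703, -0.007, 0.003]
ft_force: [0.0, -0.2, 1.6]
grip_width: 0.0169
```

```bash
python3 d.py .4882 .2512 .0437
```

```text
clock 17.3 pos [ 0.4881 -0.1772  0.0354] delta tool [ 0.4283 -0.0047 -0.0142] yaw 89.37 tilt [-0.006 -0.014 -1.   ] F [ 0.01 -0.16  1.65] w 0.0169 j [-0.34  0.46 -0.26  0.85 -0.02 -0.33]
```

>>> send_rows --increments '[[[0,0,-0.01,0],[0,0,-0.03,0],[0,0,-0.035,0],[0.03,0,-0.02,0],[0.045,0,0,0],[0.045,0,0,0],[0.045,0,0,0],[0.045,0,0,0]]]'

```text
clock: 18.1
eef_pos: [0.4933, 0.0355, 0.1358]
tool_rot: [0.716, 0.698, -0.005, 0.004]
ft_force: [2.1, 0.1, -0.8]
grip_width: 0.0165
```

```bash
python3 d.py .489 .251 .0454
```

```text
clock 18.1 pos [0.4933 0.0355 0.1358] delta tool [ 0.2165 -0.0095  0.0876] yaw 88.59 tilt [-0.001 -0.013 -1.   ] F [ 2.09  0.15 -0.76] w 0.0165 j [ 0.08  0.31 -0.2   1.07 -0.01  0.1 ]
```

>>> send_rows --increments '[[[0.045,-0.002,0,-0.7],[0.045,-0.002,0,-0.7],[0.045,-0.002,0.005,0],[0.045,-0.002,0.01,0],[0.025,-0.001,0.02,0],[0,0,0.02,0],[0,0,0.01,0],[0,0,0,0]]]'

```text
clock: 18.9
eef_pos: [0.4859, 0.2568, 0.0726]
tool_rot: [0.703, 0.711, 0.0, 0.006]
ft_force: [-0.2, -0.6, -0.1]
grip_width: 0.0167
```

```bash
python3 d.py .489 .251 .0454
```

```text
clock 18.9 pos [0.4859 0.2568 0.0726] delta tool [-0.0056  0.0029  0.0272] yaw 90.65 tilt [ 0.008 -0.008 -1.   ] F [-0.21 -0.61 -0.07] w 0.0167 j [ 0.49  0.46 -0.14  0.96 -0.01  0.48]
```

>>> send_rows --increments '[[[-0.0045,0.0025,0.01,0],[0,0,0.009,0],[0,0,0.002,0],[0,0,0,0],[0,0,0,0],[0,0,0,0],[0,0,0,0],[0,0,0,0]]]'

```text
clock: 19.7
eef_pos: [0.4917, 0.2493, 0.0536]
tool_rot: [0.705, 0.709, 0.002, 0.007]
ft_force: [0.1, -0.4, -1.8]
grip_width: 0.0167
```

```bash
python3 d.py .489 .251 .0454
```

```text
clock 19.7 pos [0.4917 0.2493 0.0536] delta tool [ 0.0018 -0.0028  0.0082] yaw 90.31 tilt [ 0.013 -0.006 -1.   ] F [ 0.11 -0.4  -1.81] w 0.0167 j [ 0.48  0.49 -0.16  0.92 -0.01  0.47]
```

>>> send_rows --increments '[[[0.0014,-0.0022,0.002,0],[0,0,0,0],[0,0,0.002,0],[0,0,0,0],[0,0,0.001,0],[0,0,0,0],[0,0,0,0],[0,0,0,0]]]'

```text
clock: 20.5
eef_pos: [0.4892, 0.2512, 0.0483]
tool_rot: [0.705, 0.709, 0.002, 0.007]
ft_force: [-0.1, -0.5, -0.7]
grip_width: 0.0168
```

```bash
python3 d.py .489 .251 .0454
```

```text
clock 20.5 pos [0.4892 0.2512 0.0483] delta tool [-0.0002 -0.0003  0.0029] yaw 90.35 tilt [ 0.013 -0.006 -1.   ] F [-0.12 -0.5  -0.71] w 0.0168 j [ 0.48  0.49 -0.17  0.9  -0.01  0.47]
```

>>> send_rows --increments '[[[0,0,0.0015,0],[0,0,0,0],[0,0,0.001,0],[0,0,0,0],[0,0,0.001,0],[0,0,0,0],[0,0,0,0],[0,0,0,0]]]'

```text
clock: 21.3
eef_pos: [0.49, 0.2513, 0.0455]
tool_rot: [0.705, 0.709, 0.003, 0.007]
ft_force: [-0.3, -0.8, 1.1]
grip_width: 0.0167
```

```bash
python3 d.py .489 .251 .0454
```

```text
clock 21.3 pos [0.49   0.2513 0.0455] delta tool [-0.0003 -0.001   0.0001] yaw 90.33 tilt [ 0.015 -0.005 -1.   ] F [-0.3  -0.77  1.06] w 0.0167 j [ 0.48  0.49 -0.17  0.89 -0.01  0.47]
```

Contact (Fz +1 N at the expected height). One more small step, then release.

>>> send_rows --increments '[[[0,-0.0007,0.0007,0],[0,0,0,0],[0,0,0.0007,0],[0,0,0,0],[0,0,0,0],[0,0,0,0],[0,0,0,0],[0,0,0,0]]]'

```text
clock: 22.1
eef_pos: [0.4903, 0.2513, 0.0453]
tool_rot: [0.705, 0.709, 0.004, 0.008]
ft_force: [-0.9, -1.0, 2.0]
grip_width: 0.0165
```

>>> send_rows --increments '[[[0,0,0,0],[0,0,0,0],[0,0,0,0],[0,0,0,0],[0,0,0,0],[0,0,0,0],[0,0,0,0],[0,0,0,0]]]' --hand 0

```text
clock: 22.9
eef_pos: [0.4892, 0.2514, 0.044]
tool_rot: [0.705, 0.709, 0.003, 0.007]
ft_force: [0.4, -0.8, -0.1]
grip_width: 0.0425
```

>>> send_rows --increments '[[[0,0,-0.015,0],[0,0,-0.03,0],[0,0,-0.03,0],[-0.04,0,-0.02,0],[-0.045,0,0,0],[-0.045,0,0,0],[-0.045,0,0,0],[-0.045,0,0,0]]]'

```text
clock: 23.7
eef_pos: [0.4916, 0.031, 0.1447]
tool_rot: [0.7, 0.714, 0.005, 0.009]
ft_force: [1.2, 0.0, -0.3]
grip_width: 0.0426
```

```bash
python3 d.py .4727 -.3294 .0345
```

```text
clock 23.7 pos [0.4916 0.031  0.1447] delta tool [-0.3594 -0.0279  0.1114] yaw 91.1 tilt [ 0.02  -0.004 -1.   ] F [ 1.16  0.05 -0.26] w 0.0426 j [ 0.07  0.28 -0.21  1.06 -0.01  0.05]
```

>>> send_rows --increments '[[[-0.04,-0.002,0,0.5],[-0.045,-0.002,0,0.5],[-0.045,-0.002,0,0],[-0.045,-0.002,0,0],[-0.045,-0.002,0,0],[-0.045,-0.002,0.01,0],[-0.045,-0.002,0.015,0],[-0.035,-0.002,0.02,0]]]'

```text
clock: 24.5
eef_pos: [0.479, -0.3315, 0.1058]
tool_rot: [0.707, 0.707, 0.008, 0.015]
ft_force: [1.8, -0.2, 0.8]
grip_width: 0.0427
```

```bash
python3 d.py .4727 -.3294 .0345;python3 - <<'E'
from m import *
from workcell import viewer
c=viewer.camera("top")
print(lid(c,(.571,.218),.01),lid(c,(.488,.2525),.01))
E
```

```text
clock 24.5 pos [ 0.479  -0.3315  0.1058] delta tool [ 0.0029 -0.0086  0.071 ] yaw 89.99 tilt [ 0.033 -0.01  -0.999] F [ 1.83 -0.25  0.77] w 0.0427 j [-0.61  0.47 -0.03  1.04  0.01 -0.61]
(np.int32(557), array([0.5707, 0.2185]), array([0.5706, 0.2179])) (np.int32(563), array([0.4906, 0.2534]), array([0.4901, 0.2533]))
```

>>> send_rows --increments '[[[0.002,-0.006,0.01,0],[0,-0.002,0.02,0],[0,0,0.02,0],[0,0,0.012,0],[0,0,0,0],[0,0,0,0],[0,0,0,0],[0,0,0,0]]]'

```text
clock: 25.35
eef_pos: [0.4698, -0.3374, 0.0375]
tool_rot: [0.711, 0.703, 0.006, 0.014]
ft_force: [0.2, 1.4, 0.1]
grip_width: 0.0429
```

```bash
python3 d.py .4727 -.3294 .0345
```

```text
clock 25.35 pos [ 0.4698 -0.3374  0.0375] delta tool [0.008  0.0028 0.003 ] yaw 89.36 tilt [ 0.028 -0.011 -1.   ] F [0.24 1.39 0.05] w 0.0429 j [-0.63  0.54 -0.12  0.88  0.01 -0.62]
```

>>> send_rows --increments '[[[0.0065,0.0022,0.001,0],[0,0,0.001,0],[0,0,0,0],[0,0,0,0],[0,0,0,0],[0,0,0,0],[0,0,0,0],[0,0,0,0]]]'

```text
clock: 26.15
eef_pos: [0.4738, -0.3309, 0.0377]
tool_rot: [0.711, 0.703, 0.006, 0.016]
ft_force: [0.5, -0.5, 0.1]
grip_width: 0.0429
```

```bash
python3 d.py .4727 -.3294 .0345
```

```text
clock 26.15 pos [ 0.4738 -0.3309  0.0377] delta tool [ 0.0015 -0.0012  0.0031] yaw 89.4 tilt [ 0.032 -0.014 -0.999] F [ 0.54 -0.49  0.07] w 0.0429 j [-0.61  0.53 -0.13  0.88  0.01 -0.6 ]
```

>>> send_rows --increments '[[[0.001,-0.001,0.002,0],[0,0,0.001,0],[0,0,0,0],[0,0,0,0],[0,0,0,0],[0,0,0,0],[0,0,0,0],[0,0,0,0]]]'

```text
clock: 26.95
eef_pos: [0.4727, -0.3299, 0.0342]
tool_rot: [0.711, 0.703, 0.006, 0.016]
ft_force: [0.9, -0.3, 0.1]
grip_width: 0.0427
```

>>> send_rows --increments '[[[0,0,0,0],[0,0,0,0],[0,0,0,0],[0,0,0,0],[0,0,0,0],[0,0,0,0],[0,0,0,0],[0,0,0,0]]]' --hand 1

```text
clock: 27.75
eef_pos: [0.4727, -0.3301, 0.0345]
tool_rot: [0.711, 0.703, 0.006, 0.016]
ft_force: [0.0, -0.2, 0.7]
grip_width: 0.0169
```

```bash
python3 d.py .5232 .334 .0437
```

```text
clock 27.75 pos [ 0.4727 -0.3301  0.0345] delta tool [ 0.6644  0.0438 -0.017 ] yaw 89.38 tilt [ 0.032 -0.014 -0.999] F [ 0.03 -0.16  0.67] w 0.0169 j [-0.61  0.53 -0.14  0.87  0.01 -0.6 ]
```

>>> send_rows --increments '[[[0,0,-0.01,0],[0,0,-0.03,0],[0,0,-0.035,0],[0.03,0.003,-0.025,0],[0.045,0.003,0,0],[0.045,0.003,0,0],[0.045,0.003,0,0],[0.045,0.003,0,0]]]'

```text
clock: 28.55
eef_pos: [0.4892, -0.1186, 0.1408]
tool_rot: [0.715, 0.699, 0.008, 0.019]
ft_force: [1.4, 0.2, 0.9]
grip_width: 0.0172
```

```bash
python3 d.py .5232 .334 .0445
```

```text
clock 28.55 pos [ 0.4892 -0.1186  0.1408] delta tool [0.4548 0.0198 0.09  ] yaw 88.65 tilt [ 0.039 -0.017 -0.999] F [1.37 0.15 0.94] w 0.0172 j [-0.23  0.29 -0.21  1.03 -0.01 -0.21]
```

>>> send_rows --increments '[[[0.045,0.003,-0.002,-0.6],[0.045,0.003,-0.002,-0.6],[0.045,0.003,-0.002,0],[0.045,0.003,-0.002,0],[0.045,0.003,-0.002,0],[0.045,0.003,-0.002,0],[0.045,0.003,-0.002,0],[0.045,0.003,-0.002,0]]]'

```text
clock: 29.35
eef_pos: [0.5143, 0.2564, 0.1597]
tool_rot: [0.708, 0.706, 0.011, 0.022]
ft_force: [1.8, 0.3, -0.3]
grip_width: 0.0164
```

```bash
python3 d.py .5232 .334 .0445
```

```text
clock 29.35 pos [0.5143 0.2564 0.1597] delta tool [0.0793 0.0033 0.1142] yaw 89.84 tilt [ 0.048 -0.016 -0.999] F [ 1.81  0.27 -0.31] w 0.0164 j [ 0.48  0.41  0.02  1.15 -0.04  0.48]
```

>>> send_rows --increments '[[[0.035,0,0.01,0],[0.03,0,0.02,0],[0.01,0,0.025,0],[0,0,0.025,0],[0,0,0.01,0],[0,0,0,0],[0,0,0,0],[0,0,0,0]]]'

```text
clock: 30.15
eef_pos: [0.5204, 0.3434, 0.0734]
tool_rot: [0.704, 0.71, 0.018, 0.023]
ft_force: [1.4, 0.3, -0.1]
grip_width: 0.0167
```

```bash
python3 d.py .5232 .334 .0445
```

```text
clock 30.15 pos [0.5204 0.3434 0.0734] delta tool [-0.0092  0.001   0.029 ] yaw 90.43 tilt [ 0.057 -0.007 -0.998] F [ 1.39  0.26 -0.14] w 0.0167 j [ 0.6   0.57  0.04  1.   -0.04  0.59]
```

>>> send_rows --increments '[[[-0.007,0.0005,0.01,0],[-0.001,0,0.008,0],[0,0,0.003,0],[0,0,0,0],[0,0,0,0],[0,0,0,0],[0,0,0,0],[0,0,0,0]]]'

```text
clock: 30.95
eef_pos: [0.5247, 0.3342, 0.0545]
tool_rot: [0.705, 0.709, 0.021, 0.024]
ft_force: [-0.4, 0.5, -0.6]
grip_width: 0.0165
```

```bash
python3 d.py .523 .334 .0445
```

```text
clock 30.95 pos [0.5247 0.3342 0.0545] delta tool [-0.0002 -0.0023  0.0099] yaw 90.29 tilt [ 0.062 -0.004 -0.998] F [-0.36  0.54 -0.65] w 0.0165 j [ 0.58  0.58  0.    0.95 -0.04  0.58]
```

>>> send_rows --increments '[[[0,-0.002,0.002,0],[0,0,0,0],[0,0,0.002,0],[0,0,0,0],[0,0,0.001,0],[0,0,0,0],[0,0,0,0],[0,0,0,0]]]'

```text
clock: 31.75
eef_pos: [0.5228, 0.3346, 0.0491]
tool_rot: [0.705, 0.709, 0.021, 0.024]
ft_force: [-0.2, 0.3, -0.8]
grip_width: 0.0168
```

```bash
python3 d.py .523 .334 .0445; python3 - <<'E'
from h import *
from workcell import viewer
o=[]
for n in ("side",):
    c=viewer.camera(n); u,v=proj(c,(.52,.3,.035)).astype(int)
    o.append(cv2.resize(c["image"][v-40:v+40,u-40:u+40],(560,560),interpolation=cv2.INTER_CUBIC))
cv2.imwrite("pics/p3.png",np.hstack(o)[:,:,::-1])
E
```

```text
clock 31.75 pos [0.5228 0.3346 0.0491] delta tool [-0.0005 -0.0001  0.0046] yaw 90.32 tilt [ 0.063 -0.004 -0.998] F [-0.19  0.25 -0.79] w 0.0168 j [ 0.59  0.58 -0.01  0.93 -0.04  0.58]
```

View pics/p3.png

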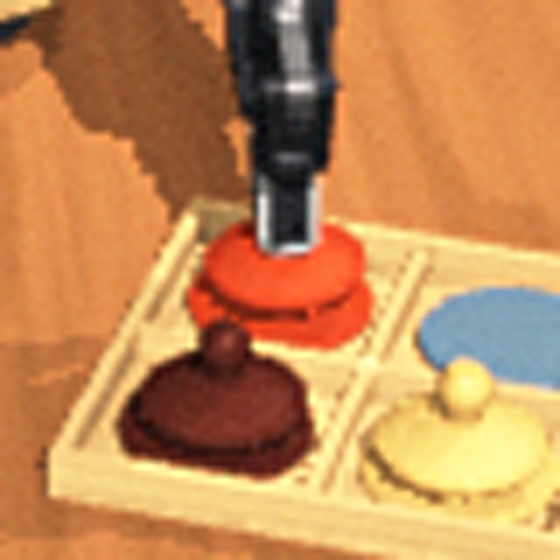

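>>> send_rows --increments '[[[-0.0005,0,0.0015,0],[0,0,0,0],[0,0,0.001,0],[0,0,0,0],[0,0,0.001,0],[0,0,0,0],[0,0,0,0],[0,0,0,0]]]'

```text
clock: 32.6
eef_pos: [0.5231, 0.334, 0.0454]
tool_rot: [0.705, 0.709, 0.021, 0.024]
ft_force: [0.0, -0.3, -1.0]
grip_width: 0.0169
```

```bash
python3 d.py .523 .334 .0445
```

```text
clock 32.6 pos [0.5231 0.334  0.0454] delta tool [ 0.     -0.0002  0.0009] yaw 90.31 tilt [ 0.063 -0.004 -0.998] F [ 0.03 -0.34 -0.98] w 0.0169 j [ 0.59  0.59 -0.01  0.92 -0.04  0.58]
```

>>> send_rows --increments '[[[0,0,0.001,0],[0,0,0,0],[0,0,0.001,0],[0,0,0,0],[0,0,0,0],[0,0,0,0],[0,0,0,0],[0,0,0,0]]]'

```text
clock: 33.4
eef_pos: [0.5241, 0.3342, 0.0446]
tool_rot: [0.705, 0.709, 0.022, 0.024]
ft_force: [0.8, -0.9, 1.1]
grip_width: 0.0166
```

```bash
python3 d.py .523 .334 .0445
```

```text
clock 33.4 pos [0.5241 0.3342 0.0446] delta tool [-0.0002 -0.0011  0.    ] yaw 90.3 tilt [ 0.065 -0.003 -0.998] F [ 0.78 -0.92  1.08] w 0.0166 j [ 0.59  0.59 -0.01  0.92 -0.04  0.58]
```

>>> send_rows --increments '[[[0,-0.001,0.001,0],[0,0,0,0],[0,-0.0005,0.001,0],[0,0,0,0],[0,0,0,0],[0,0,0,0],[0,0,0,0],[0,0,0,0]]]'

```text
clock: 34.2
eef_pos: [0.5244, 0.3342, 0.0444]
tool_rot: [0.705, 0.708, 0.023, 0.025]
ft_force: [-0.8, -1.2, 3.3]
grip_width: 0.0164
```

```bash
python3 d.py .523 .334 .0445
```

```text
clock 34.2 pos [0.5244 0.3342 0.0444] delta tool [-0.0002 -0.0014 -0.0002] yaw 90.26 tilt [ 0.069 -0.003 -0.998] F [-0.78 -1.19  3.3 ] w 0.0164 j [ 0.59  0.58 -0.02  0.91 -0.04  0.58]
```

>>> send_rows --increments '[[[0,0,0,0],[0,0,0,0],[0,0,0,0],[0,0,0,0],[0,0,0,0],[0,0,0,0],[0,0,0,0],[0,0,0,0]]]' --hand 0

```text
clock: 35.0
eef_pos: [0.523, 0.3342, 0.0423]
tool_rot: [0.705, 0.709, 0.022, 0.024]
ft_force: [0.1, 0.2, -0.7]
grip_width: 0.0428
```

>>> send_rows --increments '[[[0,0.001,-0.015,0],[0,0.002,-0.03,0],[0,0.002,-0.03,0],[-0.035,0,-0.03,0],[-0.045,0,0,0],[-0.045,0,0,0],[-0.045,0,0,0],[-0.045,0,0,0]]]'

```text
clock: 35.8
eef_pos: [0.524, 0.1195, 0.1529]
tool_rot: [0.7, 0.713, 0.024, 0.026]
ft_force: [0.8, -0.4, -0.7]
grip_width: 0.0427
```

```bash
python3 d.py .6277 -.1955 .0345
```

```text
clock 35.8 pos [0.524  0.1195 0.1529] delta tool [-0.3164  0.0895  0.1259] yaw 91.0 tilt [ 0.071 -0.001 -0.997] F [ 0.81 -0.39 -0.72] w 0.0427 j [ 0.23  0.32 -0.13  1.05 -0.02  0.22]
```

>>> send_rows --increments '[[[-0.04,0.02,-0.003,0.5],[-0.04,0.02,-0.003,0.5],[-0.04,0.02,-0.003,0],[-0.04,0.02,-0.003,0],[-0.04,0.01,-0.003,0],[-0.04,0.0,0,0],[-0.04,0,0,0],[-0.03,0,0,0]]]'

```text
clock: 36.6
eef_pos: [0.6149, -0.2057, 0.1774]
tool_rot: [0.707, 0.706, 0.025, 0.027]
ft_force: [0.7, 0.2, -0.3]
grip_width: 0.0424
```

```bash
python3 d.py .6277 -.1955 .0345; python3 - <<'E'
from m import *
from workcell import viewer
c=viewer.camera("top");np.savez("top2.npz",**c)
for p in ((.571,.218),(.488,.2525),(.5235,.3359)): print(lid(c,p,.01))
w=c["image"][140:265,140:265]
cv2.imwrite("pics/tray1.png",cv2.resize(w,(600,600),interpolation=cv2.INTER_CUBIC)[:,:,::-1])
E
```

```text
clock 36.6 pos [ 0.6149 -0.2057  0.1774] delta tool [0.0106 0.0021 0.1434] yaw 89.9 tilt [ 0.075 -0.003 -0.997] F [ 0.67  0.16 -0.35] w 0.0424 j [-0.33  0.51  0.23  1.22  0.02 -0.33]
(np.int32(555), array([0.5706, 0.2183]), array([0.5705, 0.218 ]))
(np.int32(564), array([0.4906, 0.2534]), array([0.4901, 0.2533]))
(np.int32(558), array([0.5247, 0.3364]), array([0.5245, 0.3363]))
```

View pics/tray1.png

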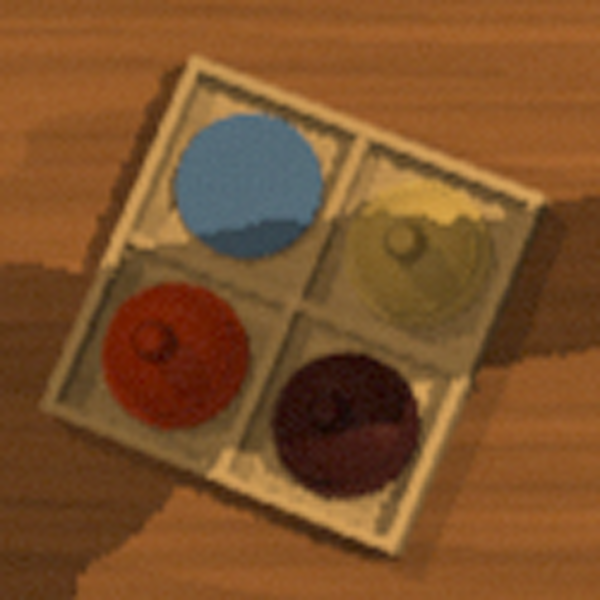

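>>> send_rows --increments '[[[0.008,0.002,0.02,0],[0,0,0.03,0],[0,0,0.03,0],[0,0,0.03,0],[0,0,0.02,0],[0,0,0,0],[0,0,0,0],[0,0,0,0]]]'

```text
clock: 37.45
eef_pos: [0.6284, -0.2076, 0.0467]
tool_rot: [0.711, 0.702, 0.026, 0.032]
ft_force: [0.4, -0.8, 0.6]
grip_width: 0.043
```

```bash
python3 d.py .6277 -.1957 .0345
```

```text
clock 37.45 pos [ 0.6284 -0.2076  0.0467] delta tool [ 0.012  -0.0018  0.012 ] yaw 89.22 tilt [ 0.081 -0.009 -0.997] F [ 0.39 -0.82  0.62] w 0.043 j [-0.33  0.64  0.08  0.94  0.02 -0.31]
```

>>> send_rows --increments '[[[0.01,-0.0015,-0.001,0],[0,0,0,0],[0,0,0,0],[0,0,0,0],[0,0,0,0],[0,0,0,0],[0,0,0,0],[0,0,0,0]]]'

```text
clock: 38.25
eef_pos: [0.6299, -0.1975, 0.0536]
tool_rot: [0.711, 0.702, 0.028, 0.036]
ft_force: [-0.8, -0.0, -0.0]
grip_width: 0.0427
```

```bash
python3 d.py .6277 -.1957 .0345
```

```text
clock 38.25 pos [ 0.6299 -0.1975  0.0536] delta tool [ 0.002  -0.004   0.0188] yaw 89.23 tilt [ 0.09  -0.012 -0.996] F [-0.75 -0.04 -0.04] w 0.0427 j [-0.31  0.62  0.07  0.94  0.02 -0.3 ]
```

>>> send_rows --increments '[[[0.0015,-0.003,0.004,0],[0,0,0.004,0],[0,0,0.004,0],[0,0,0.003,0],[0,0,0.001,0],[0,0,0,0],[0,0,0,0],[0,0,0,0]]]'

```text
clock: 39.05
eef_pos: [0.6275, -0.196, 0.0346]
tool_rot: [0.711, 0.702, 0.027, 0.035]
ft_force: [0.1, 0.3, -0.9]
grip_width: 0.0428
```

```bash
python3 d.py .6277 -.1957 .0345
```

```text
clock 39.05 pos [ 0.6275 -0.196   0.0346] delta tool [0.0003 0.0002 0.0001] yaw 89.21 tilt [ 0.088 -0.011 -0.996] F [ 0.08  0.33 -0.91] w 0.0428 j [-0.31  0.64  0.05  0.9   0.02 -0.3 ]
```

Right on target; close.

>>> send_rows --increments '[[[0,0,0,0],[0,0,0,0],[0,0,0,0],[0,0,0,0],[0,0,0,0],[0,0,0,0],[0,0,0,0],[0,0,0,0]]]' --hand 1

```text
clock: 39.85
eef_pos: [0.6277, -0.1963, 0.0352]
tool_rot: [0.711, 0.702, 0.027, 0.035]
ft_force: [0.9, 0.1, 0.3]
grip_width: 0.0165
```

>>> send_rows --increments '[[[0,0,-0.01,0],[0,0,-0.02,0],[0,-0.001,-0.02,0],[0,-0.002,-0.02,0],[0.02,-0.002,-0.02,0],[0.03,0,0,0],[0.03,0,0,0],[0.03,0,0,0]]]'

```text
clock: 40.65
eef_pos: [0.6158, -0.0865, 0.131]
tool_rot: [0.714, 0.699, 0.028, 0.036]
ft_force: [0.1, -0.1, -0.6]
grip_width: 0.0167
```

```bash
python3 d.py .607 .300 .0445
```

```text
clock 40.65 pos [ 0.6158 -0.0865  0.131 ] delta tool [ 0.3871 -0.0249  0.0803] yaw 88.71 tilt [ 0.09  -0.013 -0.996] F [ 0.12 -0.11 -0.64] w 0.0167 j [-0.14  0.48  0.05  1.05 -0.   -0.12]
```

>>> send_rows --increments '[[[0.035,-0.001,0,-0.5],[0.04,-0.001,0,-0.5],[0.04,-0.001,0,-0.5],[0.04,-0.001,0,0],[0.04,-0.001,0,0],[0.04,-0.001,0,0],[0.04,-0.001,0,0],[0.04,-0.001,0,0]]]'

```text
clock: 41.45
eef_pos: [0.6084, 0.2391, 0.1336]
tool_rot: [0.706, 0.707, 0.03, 0.039]
ft_force: [0.7, 0.4, -1.1]
grip_width: 0.0166
```

```bash
python3 d.py .607 .300 .045
```

```text
clock 41.45 pos [0.6084 0.2391 0.1336] delta tool [ 0.062  -0.0099  0.0873] yaw 90.02 tilt [ 0.098 -0.013 -0.995] F [ 0.69  0.45 -1.05] w 0.0166 j [ 0.4   0.54  0.16  1.1  -0.05  0.39]
```

>>> send_rows --increments '[[[0.025,-0.003,0.005,0],[0.02,-0.003,0.01,0],[0.008,-0.001,0.015,0],[0.002,-0.001,0.015,0],[0,0,0.01,0],[0,0,0.005,0],[0,0,0,0],[0,0,0,0]]]'

```text
clock: 42.25
eef_pos: [0.6055, 0.3004, 0.0721]
tool_rot: [0.704, 0.709, 0.032, 0.039]
ft_force: [-0.5, 0.2, -0.4]
grip_width: 0.0166
```

```bash
python3 d.py .607 .300 .045
```

```text
clock 42.25 pos [0.6055 0.3004 0.0721] delta tool [-0.0001 -0.0012  0.0271] yaw 90.41 tilt [ 0.1   -0.01  -0.995] F [-0.54  0.21 -0.39] w 0.0166 j [ 0.48  0.63  0.15  1.01 -0.06  0.47]
```

>>> send_rows --increments '[[[-0.0005,-0.001,0.006,0],[0,0,0.006,0],[0,0,0.006,0],[0,0,0.002,0],[0,0,0,0],[0,0,0,0],[0,0,0,0],[0,0,0,0]]]'

```text
clock: 43.05
eef_pos: [0.6083, 0.2988, 0.0526]
tool_rot: [0.704, 0.708, 0.033, 0.04]
ft_force: [-0.4, -0.2, -0.2]
grip_width: 0.0168
```

```bash
python3 d.py .6067 .2995 .045
```

```text
clock 43.05 pos [0.6083 0.2988 0.0526] delta tool [ 0.0008 -0.0024  0.0074] yaw 90.29 tilt [ 0.103 -0.009 -0.995] F [-0.38 -0.2  -0.23] w 0.0168 j [ 0.48  0.65  0.13  0.96 -0.06  0.47]
```

>>> send_rows --increments '[[[0.0005,-0.002,0.002,0],[0,0,0,0],[0,0,0.0015,0],[0,0,0,0],[0,0,0.001,0],[0,0,0,0],[0,0,0,0],[0,0,0,0]]]'

```text
clock: 43.85
eef_pos: [0.6068, 0.2996, 0.0481]
tool_rot: [0.704, 0.708, 0.034, 0.04]
ft_force: [0.2, -0.3, -0.6]
grip_width: 0.0165
```

```bash
python3 d.py .6067 .2995 .045
```

```text
clock 43.85 pos [0.6068 0.2996 0.0481] delta tool [-0.0001 -0.0004  0.003 ] yaw 90.3 tilt [ 0.104 -0.009 -0.995] F [ 0.18 -0.35 -0.65] w 0.0165 j [ 0.48  0.66  0.12  0.95 -0.06  0.47]
```

>>> send_rows --increments '[[[0,-0.0003,0.0015,0],[0,0,0,0],[0,0,0.001,0],[0,0,0,0],[0,0,0,0],[0,0,0,0],[0,0,0,0],[0,0,0,0]]]'

```text
clock: 44.65
eef_pos: [0.607, 0.2996, 0.0455]
tool_rot: [0.704, 0.708, 0.034, 0.04]
ft_force: [1.3, 0.4, -0.4]
grip_width: 0.0167
```

```bash
python3 d.py .6067 .2995 .045
```

```text
clock 44.65 pos [0.607  0.2996 0.0455] delta tool [-0.0001 -0.0003  0.0005] yaw 90.3 tilt [ 0.104 -0.008 -0.995] F [ 1.28  0.38 -0.42] w 0.0167 j [ 0.48  0.66  0.12  0.94 -0.06  0.47]
```

>>> send_rows --increments '[[[0,-0.0003,0.001,0],[0,0,0,0],[0,0,0.0007,0],[0,0,0,0],[0,0,0,0],[0,0,0,0],[0,0,0,0],[0,0,0,0]]]'

```text
clock: 45.45
eef_pos: [0.6077, 0.2997, 0.0452]
tool_rot: [0.704, 0.708, 0.035, 0.041]
ft_force: [-1.3, 0.2, 0.8]
grip_width: 0.0163
```

```bash
python3 d.py .6067 .2995 .045
```

```text
clock 45.45 pos [0.6077 0.2997 0.0452] delta tool [-0.0002 -0.001   0.0001] yaw 90.29 tilt [ 0.106 -0.008 -0.994] F [-1.27  0.16  0.81] w 0.0163 j [ 0.48  0.66  0.12  0.94 -0.06  0.47]
```

>>> send_rows --increments '[[[0,-0.0005,0.0005,0],[0,0,0,0],[0,0,0,0],[0,0,0,0],[0,0,0,0],[0,0,0,0],[0,0,0,0],[0,0,0,0]]]' --hand 0

```text
clock: 46.25
eef_pos: [0.6071, 0.3, 0.0441]
tool_rot: [0.704, 0.708, 0.035, 0.04]
ft_force: [-0.0, 0.4, -0.1]
grip_width: 0.0426
```

>>> send_rows --increments '[[[0,0.001,-0.015,0],[0,0.002,-0.03,0],[0,0.002,-0.03,0],[-0.035,0,-0.03,0],[-0.045,0,0,0],[-0.045,0,0,0],[-0.045,0,0,0],[-0.045,0,0,0]]]'

```text
clock: 47.05
eef_pos: [0.6032, 0.0864, 0.1551]
tool_rot: [0.699, 0.713, 0.036, 0.041]
ft_force: [0.7, 0.3, 0.6]
grip_width: 0.0428
```

>>> send_rows --increments '[[[-0.045,0,0,0],[-0.045,0,0,0],[-0.045,0,0,0],[-0.045,0,0,0],[-0.045,0,0,0],[-0.045,0,0,0],[-0.03,0,0,0],[0,0,0,0]]]'

```text
clock: 47.85
eef_pos: [0.6072, -0.2324, 0.1602]
tool_rot: [0.702, 0.71, 0.037, 0.045]
ft_force: [0.1, 0.3, -0.4]
grip_width: 0.0428
```

```bash
python3 d.py .49 .251 .045; python3 - <<'E'
from m import *
from workcell import viewer
c=viewer.camera("top");np.savez("top3.npz",**c)
s=viewer.camera("side");np.savez("side3.npz",**s)
for p in ((.571,.218),(.488,.2525),(.5235,.3359),(.6065,.3014)): print(lid(c,p,.01))
for p in ((.6092,-.33),(.6194,-.055)): print(lid(c,p,.0)[:2])
w=c["image"][140:265,140:265]
u,v=proj(s,(.547,.277,.02)).astype(int)
cv2.imwrite("pics/tray2.png",np.hstack([cv2.resize(x,(400,400),interpolation=cv2.INTER_CUBIC) for x in (w,s["image"][v-45:v+45,u-45:u+45])])[:,:,::-1])
E
```

```text
clock 47.85 pos [ 0.6072 -0.2324  0.1602] delta tool [ 0.4859 -0.1239  0.0962] yaw 90.63 tilt [ 0.116 -0.01  -0.993] F [ 0.14  0.32 -0.4 ] w 0.0428 j [-0.38  0.5   0.16  1.12  0.03 -0.39]
(np.int32(561), array([0.5707, 0.2185]), array([0.5706, 0.2179]))
(np.int32(563), array([0.4906, 0.2534]), array([0.4899, 0.2531]))
(np.int32(556), array([0.5247, 0.3365]), array([0.5246, 0.336 ]))
(np.int32(550), array([0.6082, 0.3019]), array([0.6076, 0.3016]))Traceback (most recent call last):
  File "<stdin>", line 6, in <module>
  File "m.py", line 5, in lid
    k,l,st,ce=cv2.connectedComponentsWithStats(m);i=1+np.argmax(st[1:,4])
                                                      ~~~~~~~~~^^^^^^^^^^
    return _wrapfunc(a, 'argmax', axis=axis, out=out, **kwds)
    return bound(*args, **kwds)
ValueError: attempt to get argmax of an empty sequence
```

```bash
python3 - <<'E'
from m import *
c=dict(np.load("top3.npz"));s=dict(np.load("side3.npz"));c0=dict(np.load("top0.npz"))
w=c["image"][140:265,140:265]
u,v=proj(s,(.547,.277,.02)).astype(int)
cv2.imwrite("pics/tray2.png",np.hstack([cv2.resize(x,(400,400),interpolation=cv2.INTER_CUBIC) for x in (w,s["image"][v-45:v+45,u-45:u+45])])[:,:,::-1])
cs=[ray(c0,(a/4.8+140-.4,b/4.8+140-.4),.018)[:2] for a,b in ((193,57),(545,195),(397,555),(40,408))]
print(np.mean(cs,0),[np.linalg.norm(cs[i]-cs[i-1]).round(4) for i in range(4)])
cv2.imwrite("pics/brown3.png",cv2.resize(c["image"][205:252,185:235],None,fx=10,fy=10,interpolation=cv2.INTER_CUBIC)[:,:,::-1])
cv2.imwrite("pics/all3.png",c["image"][:,:,::-1])
E
```

```text
[0.54727979 0.27652887] [np.float64(0.1846), np.float64(0.1852), np.float64(0.1861), np.float64(0.1871)]
```

View pics/tray2.png

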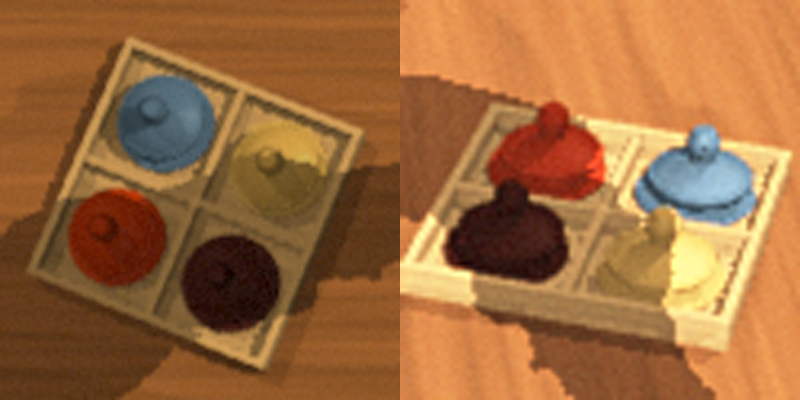

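View pics/brown3.png

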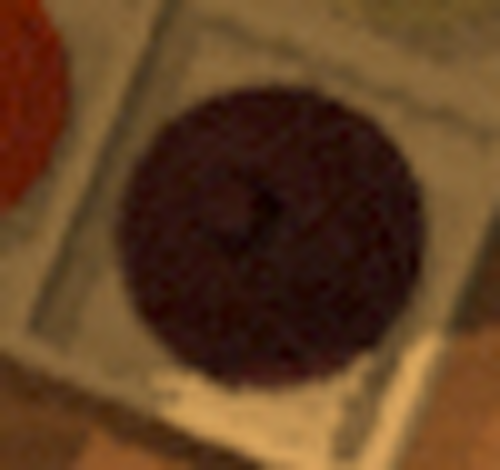

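View pics/all3.png

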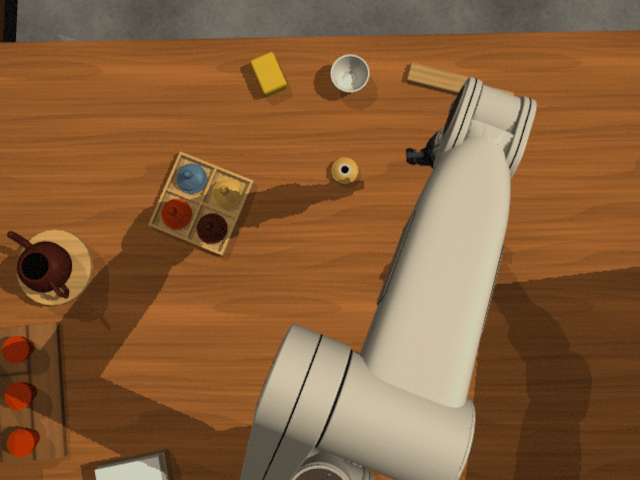

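```bash
python3 - <<'E'
import cv2,numpy as np
s=dict(np.load("side3.npz"));cv2.imwrite("pics/side3.png",s["image"][:,:,::-1])
a=np.load("side0.npz")["image"].astype(int);d=np.abs(a-s["image"]).sum(-1)
for n,(u,v) in {"bred":(438,378),"bbuff":(407,270)}.items(): print(n,np.median(d[v-15:v+16,u-18:u+19]))
E
```

```text
bred 9.0
bbuff 12.0
```

View pics/side3.png

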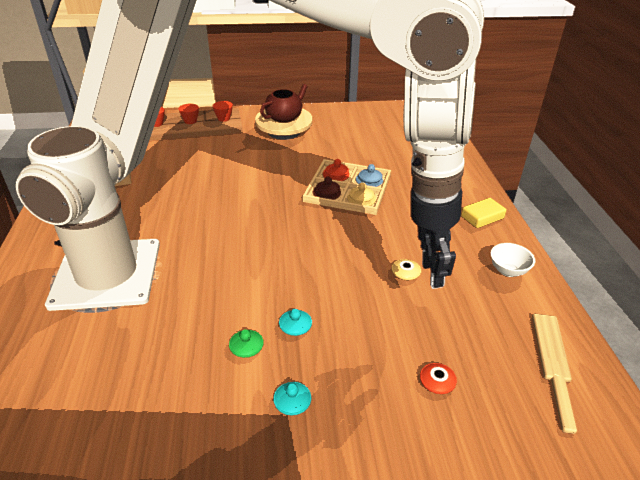

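```bash
python3 -c "
from workcell import order,bot
print(bot.get_obs()['joint_vel'].round(3)); order.job_done(); print(bot.get_obs()['clock'])"
```

```text
[ 0.042 -0.01  -0.017  0.001  0.008  0.002]
the job is handed in; nothing more can be done
the job is handed in; nothing more can be done
```

All four finished lids are standing knob up on the tiles of their own clay colour, and I handed the job in at about 48 s. I gripped each lid by its knob and lowered it until the force reading showed light contact, at most about 3 N. Then I opened the fingers and lifted clear.

**Placement:** The last top-camera check put each lid this far from the centre of its tile:

| Lid | Offset from tile centre |
|---|---|
| buff | about 0.5 mm |
| red | about 1.3 mm |
| blue-grey | about 1.5 mm |
| brown | about 2.5 mm |

I left the brown lid as it was rather than risk moving it again. In both camera views all four lids look flat.

**Unfinished and look-alike lids:** The side picture shows both unfinished lids unchanged from the start. The green and turquoise lids appear to be where they were; I judged those by eye.

**Checks that disagreed or were incomplete:**
- **Grip width:** the fingers read about 16.6 mm on the 20 mm knobs, but every grip held.
- **Camera agreement:** the two cameras differ by about 2 mm in y, so I corrected the positions using the gripper's own readings.
- **Tool tilt:** the tool gradually tilted to about 6 degrees over the run, and the red lid touched down tilted by about 2 degrees before it settled flat.
- **Unfinished red lid:** the arm hid it from the top camera at the end, so only the side camera confirms it.

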